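Load the painting-class tray and shove it over the rack's sill

ROBOT

A 6-joint arm with a two-finger parallel gripper is mounted at the origin on the work surface. World frame = base frame: x ahead of the robot, y to its left, z up, the work surface at z = 0. Lengths are in m, angles in rad, forces in N, time in s.
With the tool pointing down it reaches from about 0.375 to 0.975 m from the base axis. Payload 3.8 kg.
Tool frame: the origin (TCP) lies at the very end of the fingers, on their centre line; the grasp point (between the pads) lies 19 mm behind it; z points along the fingers, y is the line along which they close (so a half turn about z gives the same grasp; the last joint's range is limited). The gripper opens to 85 mm and grips with 20 to 120 N. Pads are 22 mm wide; open, the fingers measure 114 mm over their backs; the gripper's body (76 mm by 85 mm) begins 54 mm behind the grasp point. The pads swing forward as they close: fully open they stand 13 mm farther back than shut.
Start: joints at [-1.268, 0.264, 1.604, -0, 1.274, -0.037], TCP at [0.225, -0.636, 0.231] pointing down, gripper open.
Joint ranges: [-2.63, 2.63], [-0.94, 2.18], [0.31, 2.57], [-1.31, 4.45], [0, 2.66], [-2.55, 2.55]. Speed limits (rad/s): [2.57, 2.57, 3.14, 3.14, 3.14, 3.14].

INTERFACE

Orientations are given as a rotation vector (axis times angle).
In Python, from workcell import monitor, viewer, job gives the robot as it stands. The module is installed in compiled form; this text tells all that it offers.
- The arm moves only by the tool step_arm, never from a script. Its argument "series" is one flat list of numbers, 4 for each row, row after row: the shift along the tool's x, y, z in m, then the turn about the tool's z in rad. A call has 1 to 8 rows; each row is the pose to reach, as a shift and turn from the pose commanded when the call began, along the tool's axes at that moment; what a row does not reach only later rows make up. A row lasts 1/8 s, in which the tool goes at most 62.5 mm and 10.7 degrees, less where a joint would pass 70% of its speed; a pose out of reach is approached as far as the arm can. A call with a gripper value outside its range is refused whole. "gripper" is the opening, from 0 (shut) to 1 (fully open), set as the call begins (left out, the last holds). The fingers move at their own pace and stop on an object; "newtons" is the grip in N (left out, the last holds). Time passes only in rows, so rows that repeat a pose let the fingers close. It gives the time, the measured TCP pose, the force, the opening and the grip force at its end, in the units of the state.
- monitor.read_state(): the state, without advancing time (a new reading comes with each control period).
- viewer.read_camera(name): name is "side" or "top" or "wrist"; returns a dict with "image" (420x560x3 uint8, red, green, blue), "intrinsics" (3x3 intrinsics, pixels), "T" (4x4, takes a point from camera to world coordinates); the wrist camera has in their place "hand_eye" (4x4, takes a point from camera to tool coordinates, whose origin is the TCP and whose axes are the flange's). Camera axes: x right, y up, looking along -z (the intrinsics and any distortion apply to the point x, -y, -z); pixel columns grow to the right and rows downward; lengths in m; the calibration is good to about 2 mm. A picture is of the moment at which its call begins: read the wrist's pose just before it. There is no depth.
- job.finish_job(): hands the job in; it is judged then, once.
Trained networks look in a picture, given as the dict that the camera call returned (one of the last four; its "shot" number tells which), for a name from the list of things; names that differ only in an ending like _2 or _b are one class to them, and where a whole thing is asked for, a point or a joint stands for the part that bears it (a point fixed in the world has none). Each returns a list of dicts, best first, with "score" (0 to 1); they miss things now and then, are a little off and sometimes report something else, mostly with a low value. They report only what shows in the picture. A call takes as long as a camera call. They do not tell look-alikes from the thing itself.
- viewer.boxes_of(picture, label): "extent" ([centre column, centre row, width, height] in pixels, round what is visible of it).
- viewer.spot_point(picture, label): "point" ([column, row] in pixels: a listed point, or the origin of a listed thing).
The state is a dict: "time": time; "q": joint angles; "joint_vel": joint speeds; "joint_torque": joint torques, N m; "tool_pos": TCP position; "tcp_rot": TCP orientation; "wrist_force": force on the tool from outside, world axes, zero at the start; "torque": the same for the moment, N m; "width": opening from 0.0 (shut) to 1.0 (fully open); "grip_force": force on a finger pad.
Only numpy, scipy, OpenCV 4.12 (cv2) and the standard library are available. Lean on these libraries where they do the work, as an engineer would, in place of code of your own. Each camera call takes 0.05 s, during which the arm holds its last target. There are 200 camera calls.

TASK

Get the tray ready for the next painting class: stand every peach-coloured bird on the bench, and exactly two of the three blue-lidded paint pots, upright on the tray's floor, and leave the third pot on the bench. Then, without ever carrying the loaded tray (its rear end stays down), raise its leading end by the red bar, get that edge up on the rack's raised sill while the rear still stands on the bench, and push the tray on over the sill until it lies flat on the rack's floor, wholly behind the sill. Leave the grey clay bird on its plaster disc and the water cup where they are.

Things in the scene. Friction and masses are not known exactly. Their poses are not given: they have to be found in the camera images.
- tray: open wooden tray, 170 (x) by 266 (y) mm, walls 8 thick, 38 high, floor 6 thick; inside 154 x 250; 0.34 to 0.50 kg. Origin: centre of underside; +x to the leading end, which faces the sill 15 to 35 mm before it, within 0.1 rad. Only that end has a handle: red round bar 12 thick, 110 long along y, on two posts 50 either side of its middle; 20 mm gap from wall top to bar
- tray_handle (a point): middle of the red bar on the tray's leading end: 81 mm ahead (+x) of the tray's origin and 64 mm above its underside
- tray_lead (a point): middle of the tray's leading bottom edge: 85 mm ahead (+x) of the tray's origin, on the underside
- tray_rear (a point): middle of the tray's rear bottom edge (outer face of the rear wall): 85 mm behind (-x) the tray's origin, on the underside. The rear wall's face and the whole underside are slick white plastic (friction about 0.2). Pushed on here, the tray slides up, tips forward by itself once its middle is past the sill (its rear then rises about 25 mm) and drops down behind the sill
- rack: fixed low drying-rack bay, no roof. Origin on the bench under the middle of the sill's robot-side face; +x points into the bay. Dark square-edged sill: x 0 to 18 mm, 14 high, 380 long along y; it stops a tray merely pushed at it. Behind it a plywood floor 4 mm above the bench, to x 250, 346 wide between rails 34 high (side rails from x 18; far rail at x 250)
- bird1: peach-coloured unpainted fired-clay bird, squat and round: body 40 mm across at 10 to 22 mm above its foot, 46 mm high with its small head, 55 g. Origin at the centre of its flat underside, z up. May be absent (None from the start)
- bird2: peach-coloured unpainted fired-clay bird, squat and round: body 40 mm across at 10 to 22 mm above its foot, 46 mm high with its small head, 55 g. Origin at the centre of its flat underside, z up. May be absent (None from the start)
- bird3: peach-coloured unpainted fired-clay bird, squat and round: body 40 mm across at 10 to 22 mm above its foot, 46 mm high with its small head, 55 g. Origin at the centre of its flat underside, z up. May be absent (None from the start)
- bird4: peach-coloured unpainted fired-clay bird, squat and round: body 40 mm across at 10 to 22 mm above its foot, 46 mm high with its small head, 55 g. Origin at the centre of its flat underside, z up. May be absent (None from the start)
- bird5: peach-coloured unpainted fired-clay bird, squat and round: body 40 mm across at 10 to 22 mm above its foot, 46 mm high with its small head, 55 g. Origin at the centre of its flat underside, z up. May be absent (None from the start)
- pot1: white paint pot with a blue screw lid, closed, 40 mm across and 40 mm high, 70 g. Origin at the centre of its underside, z up. The three pots are alike
- pot2: white paint pot with a blue screw lid, closed, 40 mm across and 40 mm high, 70 g. Origin at the centre of its underside, z up. The three pots are alike
- pot3: white paint pot with a blue screw lid, closed, 40 mm across and 40 mm high, 70 g. Origin at the centre of its underside, z up. The three pots are alike
- clay_bird: bystander: dark grey unfired clay bird stuck on a round plaster disc 110 mm across, 12 mm thick; 58 mm high in all. Origin under the disc's centre. Not to be loaded or moved
- water_cup: bystander: green glass water cup, 72 mm across, 75 mm high, origin under its centre. Leave it
Mind the look-alikes: they are no part of the job. Leave any black look-alike of the pot2 alone. What is shaped like the pot3 but green is not meant.

How it is judged:
By the outcome, as a careful person would: the job done as asked, in the order asked, and still so for the second after the job is handed in, with the robot touching nothing.
Of bird1, bird2, bird3, bird4, bird5 only 3 to 5 are there at a start; the rules pass over those that are not, and their reading is None.
At some moment in a run one of bird1, bird2, bird3, bird4, bird5, pot1, pot2, pot3 may be knocked a few centimetres aside while the robot is not near it.
It also fails if it takes over 208 s, if anything falls off the work surface, if the arm or the gripper's body presses on something with over 40 N, if the wrist force passes 120 N, or if a joint passes its speed limit or range.

## Working session

There is one attempt and no reset: what is moved stays moved. The work goes in short steps, Python scripts to look and compute and a tool call to move; the robot and the scene stay as the last step left them, time stands still between calls to the robot, and variables do not carry over. Pictures are saved under pics/ and viewed, at most 14 in all, crops included, and the job is handed in when it is done.

Besides the shell and the picture viewer there is one more tool, called after "Call:" by a JSON object that holds its "name" and its "arguments". step_arm: Moves the arm, as the interface text tells. Its arguments: {"type":"object","properties":{"series":{"type":"array"},"gripper":{"type":"number"},"newtons":{"type":"number"}},"required":["series"]}

```bash
mkdir -p pics; cat > h.py <<'E'
import numpy as np,cv2
from scipy.spatial.transform import Rotation as R
from workcell import monitor,viewer,job
def cam(n):
    s=monitor.read_state(); p=viewer.read_camera(n)
    if 'T' not in p:
        T=np.eye(4);T[:3,:3]=R.from_rotvec(s['tcp_rot']).as_matrix();T[:3,3]=s['tool_pos']
        p['W']=T@np.array(p['hand_eye'])
    else: p['W']=np.array(p['T'])
    return p
def w(p,uv,z):
    K=np.array(p['intrinsics']);W=p['W']
    d=np.linalg.inv(K)@[uv[0],uv[1],1];d=W[:3,:3]@[d[0],-d[1],-d[2]]
    o=W[:3,3];return o+d*(z-o[2])/d[2]
def px(p,X):
    W=p['W'];c=W[:3,:3].T@(np.array(X)-W[:3,3]);c=np.array([c[0],-c[1],-c[2]]);k=np.array(p['intrinsics'])@c;return k[:2]/k[2]
def save(p,n): cv2.imwrite('pics/'+n+'.png',np.array(p['image'])[:,:,::-1])
E
python3 - <<'E'
from h import *
np.set_printoptions(precision=3,suppress=True)
s=monitor.read_state();print(s)
for n in('top','side'):
    p=cam(n);save(p,n+'0');print({k:v for k,v in p.items() if k not in('image',)})
    for l in ['tray','rack','bird1','pot1','clay_bird','water_cup']:
        for b in viewer.spot_point(p,l): print(n,l,np.round(b['point']),round(b['score'],2),w(p,b['point'],0)[:2])
    for l in ['tray_handle','tray_lead','tray_rear']:
        for b in viewer.spot_point(p,l): print(n,l,np.round(b['point']),round(b['score'],2),w(p,b['point'],.064 if 'handle' in l else 0)[:2])
E
```

```text
{'time': 0.0, 'q': array([-1.268,  0.265,  1.605, -0.   ,  1.274, -0.037]), 'joint_vel': array([-0.001,  0.   , -0.   , -0.001, -0.   , -0.001]), 'joint_torque': array([ -0.   , -51.511, -36.731,   0.   ,   0.013,  -0.   ]), 'tool_pos': array([ 0.225, -0.636,  0.23 ]), 'tcp_rot': array([-3.094, -0.531,  0.001]), 'wrist_force': array([-0.17 , -0.209, -0.058]), 'torque': array([ 0.05 , -0.005,  0.002]), 'grip_force': 0.0, 'width': 0.9987544473517033}
{'intrinsics': array([[453.578,   0.   , 282.402],
       [  0.   , 453.578, 212.275],
       [  0.   ,   0.   ,   1.   ]]), 'T': array([[-0.026,  0.984, -0.175,  0.366],
       [-1.   , -0.028, -0.013,  0.022],
       [-0.017,  0.175,  0.984,  1.224],
       [ 0.   ,  0.   ,  0.   ,  1.   ]]), 'shot': 1, 'W': array([[-0.026,  0.984, -0.175,  0.366],
       [-1.   , -0.028, -0.013,  0.022],
       [-0.017,  0.175,  0.984,  1.224],
       [ 0.   ,  0.   ,  0.   ,  1.   ]])}
top tray [282. 228.] 0.95 [0.539 0.041]
top rack [280. 185.] 0.67 [0.659 0.042]
top bird1 [160. 264.] 0.7 [0.451 0.372]
top bird1 [195. 259.] 0.64 [0.462 0.278]
top bird
[... 1294 characters left out ...]
6]
side bird1 [317. 328.] 0.76 [ 0.551 -0.292]
side bird1 [229. 160.] 0.69 [0.57  0.399]
side bird1 [203. 172.] 0.67 [0.468 0.373]
side bird1 [207. 188.] 0.64 [0.457 0.292]
side bird1 [295. 220.] 0.57 [0.657 0.045]
side pot1 [330. 373.] 0.76 [ 0.527 -0.397]
side pot1 [227. 146.] 0.73 [0.59  0.474]
side pot1 [274. 343.] 0.63 [ 0.442 -0.284]
side pot1 [244. 178.] 0.61 [0.583 0.284]
side pot1 [288. 381.] 0.59 [ 0.436 -0.377]
side pot1 [208. 155.] 0.49 [0.511 0.456]
side clay_bird [386. 341.] 0.85 [ 0.683 -0.385]
side water_cup [264. 156.] 0.95 [0.69  0.367]
side tray_handle [283. 207.] 0.92 [0.619 0.052]
side tray_lead [282. 223.] 0.95 [0.617 0.049]
side tray_rear [234. 242.] 0.69 [0.462 0.039]
```

View pics/top0.png

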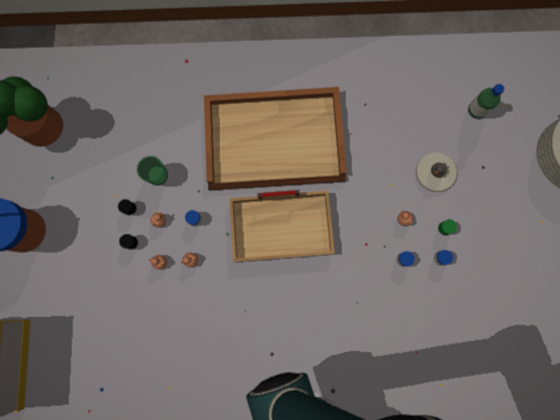

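View pics/side0.png

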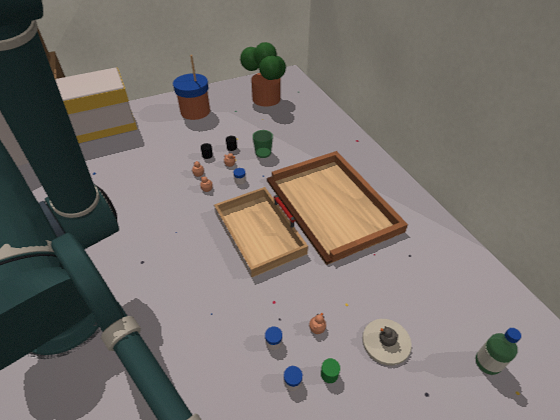

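The top view shows 4 peach birds at (160,262), (190,260), (158,220) and (405,218). Blue pots are at (193,217), (406,259) and (445,258). The green pot (448,227) and the black ones (127,207), (128,241) are look-alikes. The tray is centred at (282,228).

I'll go over the right-hand cluster and look with the wrist camera.

```bash
cat >> h.py <<'E'
np.set_printoptions(precision=3,suppress=True)
def yaw(s=None):
    M=R.from_rotvec((s or monitor.read_state())['tcp_rot']).as_matrix();return np.arctan2(M[1,0],M[0,0])
def mv(X,y=None):
    s=monitor.read_state();M=R.from_rotvec(s['tcp_rot']).as_matrix();a=yaw(s)
    print('at',s['tool_pos'],'yaw',round(a,3),'shift',M.T@(np.array(X)-s['tool_pos']),'turn',None if y is None else round(a-y,3))
E
python3 - <<'E'
from h import *
mv([.43,-.33,.25],0.03)
E
```

```text
at [ 0.225 -0.636  0.231] yaw 0.34 shift [ 0.295 -0.221 -0.019] turn 0.31
```

Call:
{"name": "step_arm", "arguments": {"series": [0.05,-0.037,-0.02,0.05,0.1,-0.074,-0.02,0.1,0.15,-0.11,-0.02,0.16,0.2,-0.147,-0.02,0.21,0.25,-0.184,-0.02,0.26,0.295,-0.221,-0.02,0.31,0.295,-0.221,-0.02,0.31,0.295,-0.221,-0.02,0.31], "gripper": 1, "newtons": 30}}

```text
time: 2.0
tool_pos: [0.4295, -0.3298, 0.2515]
tcp_rot: [3.14, 0.049, -0.0]
wrist_force: [0.0, -0.1, 0.9]
width: 1.0
grip_force: 0.0
```

```bash
python3 - <<'E'
from h import *
p=cam('wrist');save(p,'w1');mv([.5,0,.3],0.03);print(p['hand_eye'])
for l in ['bird1','pot1']:
    for b in viewer.boxes_of(p,l): print(l,np.round(b['extent']),round(b['score'],2),w(p,b['extent'][:2],.02))
    for b in viewer.spot_point(p,l): print(l,np.round(b['point']),round(b['score'],2),w(p,b['point'],0))
E
```

```text
at [ 0.429 -0.33   0.251] yaw 0.03 shift [ 0.081 -0.328 -0.049] turn -0.0
[[-0.     0.949  0.314  0.081]
 [ 1.     0.    -0.    -0.001]
 [-0.     0.314 -0.949 -0.145]
 [ 0.     0.     0.     1.   ]]
bird1 [249.  62.  40.  44.] 0.77 [ 0.553 -0.292  0.02 ]
bird1 [250.  62.] 0.8 [ 0.555 -0.291  0.   ]
pot1 [324. 164.  32.  39.] 0.9 [ 0.441 -0.383  0.02 ]
pot1 [345.  91.  42.  40.] 0.6 [ 0.525 -0.401  0.02 ]
pot1 [237. 160.  40.  37.] 0.58 [ 0.443 -0.277  0.02 ]
pot1 [323. 160.] 0.86 [ 0.443 -0.385  0.   ]
pot1 [342.  93.] 0.84 [ 0.524 -0.401  0.   ]
pot1 [241. 159.] 0.58 [ 0.44  -0.279  0.   ]
```

View pics/w1.png

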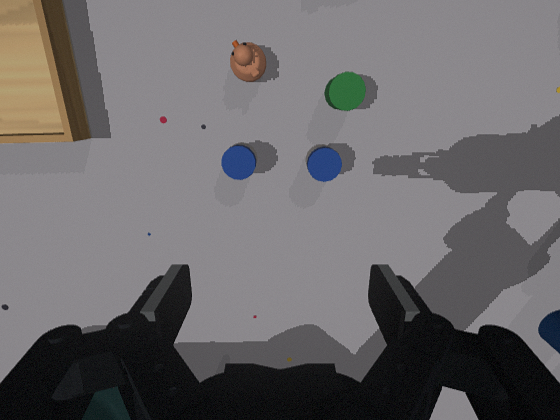

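The wrist view shows the bird at (248,62), blue pots at (238,162) and (324,164), and the green look-alike at (346,91). These agree with the top view. I'll pick the left blue pot, which is at (0.442,-0.278).

Call:
{"name": "step_arm", "arguments": {"series": [0.014,-0.0515,-0.0,0.0,0.014,-0.0515,0.06,0.0,0.014,-0.0515,0.12,0,0.014,-0.0515,0.17,0,0.014,-0.0515,0.21,0,0.014,-0.0515,0.235,0,0.014,-0.0515,0.244,0,0.014,-0.0515,0.244,0], "gripper": 1}}

```text
time: 3.25
tool_pos: [0.4416, -0.2783, 0.0071]
tcp_rot: [-3.141, -0.045, 0.001]
wrist_force: [-0.1, 0.1, -0.2]
width: 1.001
grip_force: 0.0
```

Call:
{"name": "step_arm", "arguments": {"series": [0,0,0,0,0,0,0,0,0,0,0,0,0,0,0,0,0,0,0,0,0,0,0,0], "gripper": 0, "newtons": 30}}

```text
time: 4.0
tool_pos: [0.4428, -0.2785, 0.0086]
tcp_rot: [3.14, 0.047, 0.003]
wrist_force: [-1.1, -0.1, 6.7]
width: 0.455
grip_force: 29.7
```

Call:
{"name": "step_arm", "arguments": {"series": [0,0,-0.03,0,0,0,-0.09,0,0,0,-0.15,0,0,0,-0.21,0,0,0,-0.24,0,0,0,-0.24,0]}}

```text
time: 4.75
tool_pos: [0.4436, -0.2789, 0.2508]
tcp_rot: [3.137, 0.047, 0.009]
wrist_force: [-0.1, -0.4, -1.5]
width: 0.456
grip_force: 30.4
```

```bash
python3 - <<'E'
from h import *
p=cam('wrist');save(p,'w2')
print(monitor.read_state()['width'],monitor.read_state()['grip_force'])
mv([.46,.04,.25],0.03)
E
```

```text
0.45251760146967757 30.39992094039917
at [ 0.442 -0.278  0.248] yaw 0.03 shift [ 0.027 -0.317 -0.002] turn -0.0
```

View pics/w2.png

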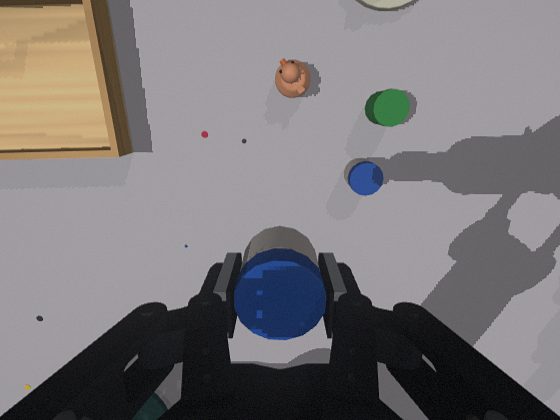

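The pot is held upright in the fingers at (280,290). I'll carry it to the tray and measure the tray from there.

Call:
{"name": "step_arm", "arguments": {"series": [-0.005,-0.05,0,0,-0.01,-0.1,0,0,-0.015,-0.15,0,0,-0.02,-0.2,0,0,-0.026,-0.25,0,0,-0.03,-0.3,0,0,-0.032,-0.317,0,0,-0.032,-0.317,0,0]}}

```text
time: 5.8
tool_pos: [0.3987, 0.0391, 0.2447]
tcp_rot: [3.141, 0.052, -0.007]
wrist_force: [1.1, 0.1, -1.2]
width: 0.454
grip_force: 30.6
```

```bash
python3 - <<'E'
from h import *
p=cam('wrist');save(p,'w3');mv([.5,.04,.25])
for l in ['tray','tray_handle','tray_lead','tray_rear','rack']:
    for b in viewer.spot_point(p,l): print(l,np.round(b['point']),round(b['score'],2),w(p,b['point'],.064 if 'handle' in l else 0))
E
```

```text
at [0.399 0.038 0.245] yaw 0.032 shift [ 0.101  0.001 -0.005] turn None
tray [280.  46.] 0.83 [0.54  0.045 0.   ]
tray_rear [282. 123.] 0.86 [0.456 0.038 0.   ]
```

View pics/w3.png

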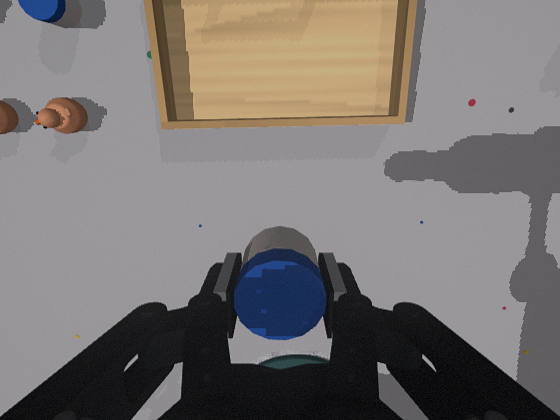

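The rear wall's top outer edge runs from (162,128) to (404,123). I'll take the tray's yaw from that.

```bash
python3 - <<'E'
from h import *
p=cam('wrist')
a=w(p,(162,128.5),.038);b=w(p,(404,123.5),.038);d=a-b
y=np.arctan2(-d[0],d[1]);m=(a+b)/2
o=m[:2]+.085*np.array([np.cos(y),np.sin(y)])
print(a,b,np.linalg.norm(d),'yaw',y,'mid',m,'origin',o)
c,s=np.cos(y),np.sin(y)
for t in [(38,-80),(38,0),(38,80),(-38,-80),(-38,0),(-38,80),(81,0)]:
    print(t,o+np.array([[c,-s],[s,c]])@np.array(t)/1000)
mv([*(o+np.array([[c,-s],[s,c]])@np.array((.038,-.08))),.03],y)
E
```

```text
[0.45  0.17  0.038] [ 0.463 -0.098  0.038] 0.2682676307860377 yaw 0.04817798333268807 mid [0.457 0.036 0.038] origin [0.542 0.04 ]
(38, -80) [ 0.584 -0.038]
(38, 0) [0.58  0.042]
(38, 80) [0.576 0.122]
(-38, -80) [ 0.508 -0.041]
(-38, 0) [0.504 0.038]
(-38, 80) [0.5   0.118]
(81, 0) [0.623 0.044]
at [0.401 0.037 0.247] yaw 0.028 shift [0.181 0.08  0.217] turn -0.02
```

Call:
{"name": "step_arm", "arguments": {"series": [0.05,0.02,0.0,-0.005,0.1,0.045,0.03,-0.01,0.15,0.07,0.07,-0.015,0.18,0.08,0.12,-0.02,0.181,0.08,0.17,-0.02,0.181,0.08,0.205,-0.02,0.181,0.08,0.222,-0.02,0.181,0.08,0.2305,-0.02]}}

```text
time: 7.15
tool_pos: [0.5838, -0.0369, 0.0163]
tcp_rot: [-3.141, -0.077, 0.001]
wrist_force: [0.2, 0.3, 0.0]
width: 0.452
grip_force: 30.6
```

Call:
{"name": "step_arm", "arguments": {"series": [0,0,0,0,0,0,0,0]}}

```text
time: 7.4
tool_pos: [0.5854, -0.0366, 0.0187]
tcp_rot: [3.14, 0.078, 0.005]
wrist_force: [-0.4, -0.6, -0.8]
width: 0.452
grip_force: 30.6
```

Call:
{"name": "step_arm", "arguments": {"series": [0,0,0.002,0,0,0,0.002,0]}}

```text
time: 7.65
tool_pos: [0.5841, -0.0365, 0.0154]
tcp_rot: [3.14, 0.078, 0.002]
wrist_force: [0.4, -0.0, -0.9]
width: 0.46
grip_force: 30.6
```

Call:
{"name": "step_arm", "arguments": {"series": [0,0,0,0,0,0,0,0,0,0,0,0], "gripper": 0.62}}

```text
time: 8.02
tool_pos: [0.5838, -0.0365, 0.0149]
tcp_rot: [3.141, 0.078, 0.0]
wrist_force: [-0.0, -0.2, -0.6]
width: 0.617
grip_force: 0.0
```

Call:
{"name": "step_arm", "arguments": {"series": [0,0,-0.02,0,0,0,-0.06,0,0,0,-0.12,0,0,0,-0.17,0,0,0,-0.21,0,0,0,-0.21,0]}}

```text
time: 8.78
tool_pos: [0.587, -0.0368, 0.2317]
tcp_rot: [3.139, 0.078, 0.017]
wrist_force: [0.4, -0.9, 0.2]
width: 0.621
grip_force: 0.0
```

```bash
python3 - <<'E'
from h import *
mv([.554,-.292,.12],0.048)
p=cam('side');save(p,'s1')
for b in viewer.spot_point(p,'bird1'): print(np.round(b['point']),round(b['score'],2),w(p,b['point'],0))
E
```

```text
at [ 0.587 -0.037  0.232] yaw 0.05 shift [-0.047  0.253  0.112] turn 0.002
[199. 172.] 0.64 [0.455 0.375 0.   ]
[227. 161.] 0.54 [0.562 0.395 0.   ]
[207. 187.] 0.43 [ 0.46   0.295 -0.   ]
```

View pics/s1.png

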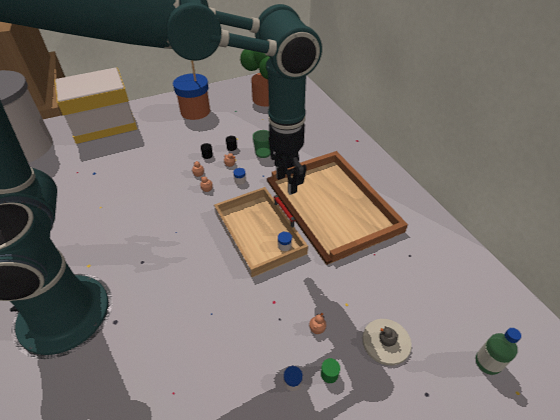

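The pot stands upright in the tray's front-right corner (285,240). The next target is the right-hand bird at side-view pixel (318,325).

Call:
{"name": "step_arm", "arguments": {"series": [-0.01,0.05,0,0,-0.02,0.1,0,0,-0.028,0.15,0,0,-0.036,0.2,0,0,-0.044,0.253,0.03,0,-0.044,0.253,0.07,0,-0.044,0.253,0.1,0,-0.044,0.253,0.1,0], "gripper": 1}}

```text
time: 9.88
tool_pos: [0.5485, -0.2894, 0.1194]
tcp_rot: [-3.135, -0.077, 0.014]
wrist_force: [0.6, 0.2, -0.1]
width: 0.999
grip_force: 0.0
```

```bash
python3 - <<'E'
from h import *
p=cam('wrist');save(p,'w4')
for b in viewer.boxes_of(p,'bird1'): print(np.round(b['extent']),round(b['score'],2),w(p,b['extent'][:2],.02))
for b in viewer.spot_point(p,'bird1'): print(np.round(b['point']),round(b['score'],2),w(p,b['point'],0))
mv([.554,-.292,.007],0.048)
E
```

```text
[284. 201.  48.  55.] 0.92 [ 0.551 -0.292  0.02 ]
[45. 23. 89. 45.] 0.6 [ 0.673 -0.118  0.02 ]
[282. 193.] 0.77 [ 0.552 -0.29   0.   ]
at [ 0.553 -0.291  0.125] yaw 0.05 shift [0.001 0.001 0.118] turn 0.002
```

View pics/w4.png

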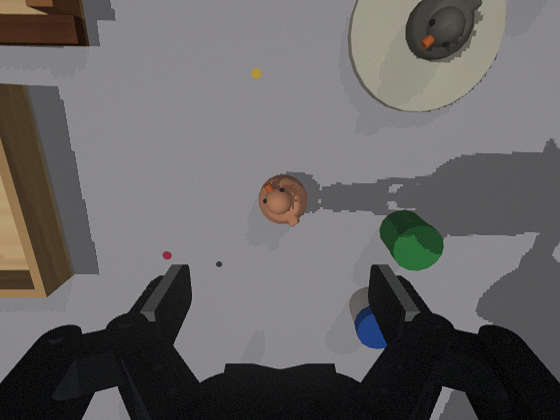

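The bird is centred under the tool at (283,200), with the green look-alike clear of the fingers. I'll descend and grip.

Call:
{"name": "step_arm", "arguments": {"series": [0,0.001,0.04,0,0,0.001,0.08,0,0,0.001,0.105,0,0,0.001,0.117,0,0,0.001,0.117,0]}}

```text
time: 10.65
tool_pos: [0.553, -0.2924, 0.0084]
tcp_rot: [3.14, 0.079, 0.001]
wrist_force: [0.7, 0.0, -0.7]
width: 1.003
grip_force: 0.0
```

Call:
{"name": "step_arm", "arguments": {"series": [0,0,0,0,0,0,0,0,0,0,0,0,0,0,0,0,0,0,0,0,0,0,0,0], "gripper": 0}}

```text
time: 11.4
tool_pos: [0.5534, -0.2929, 0.0092]
tcp_rot: [3.14, 0.078, 0.003]
wrist_force: [-0.6, 0.2, 6.1]
width: 0.447
grip_force: 30.7
```

Call:
{"name": "step_arm", "arguments": {"series": [0,0,-0.02,0,0,0,-0.06,0,0,0,-0.12,0,0,0,-0.12,0,0,0,-0.12,0]}}

```text
time: 12.02
tool_pos: [0.5526, -0.2924, 0.1288]
tcp_rot: [3.14, 0.078, 0.002]
wrist_force: [-0.2, -0.9, -0.8]
width: 0.449
grip_force: 30.4
```

```bash
python3 - <<'E'
from h import *
mv([.508,-.041,.017],0.048)
E
```

```text
at [ 0.553 -0.292  0.129] yaw 0.05 shift [-0.032 -0.253  0.112] turn 0.002
```

Call:
{"name": "step_arm", "arguments": {"series": [-0.006,-0.05,0,0,-0.013,-0.1,0,0,-0.02,-0.15,0,0,-0.026,-0.2,0,0,-0.032,-0.253,0.0,0,-0.032,-0.253,0.04,0,-0.032,-0.253,0.09,0,-0.032,-0.253,0.11,0]}}

```text
time: 13.02
tool_pos: [0.5031, -0.0402, 0.0135]
tcp_rot: [-3.139, -0.079, 0.015]
wrist_force: [-11.8, 5.1, 53.3]
width: 0.448
grip_force: 37.8
```

Call:
{"name": "step_arm", "arguments": {"series": [0,0,0.003,0,0,0,0.003,0,0,0,0.003,0]}}

```text
time: 13.4
tool_pos: [0.5065, -0.0411, 0.0134]
tcp_rot: [-3.14, -0.078, 0.004]
wrist_force: [-0.2, -0.6, 0.1]
width: 0.445
grip_force: 33.5
```

Call:
{"name": "step_arm", "arguments": {"series": [0,0,0,0,0,0,0,0,0,0,0,0], "gripper": 0.62}}

```text
time: 13.78
tool_pos: [0.508, -0.0413, 0.0149]
tcp_rot: [3.141, 0.078, 0.0]
wrist_force: [0.5, -0.4, -0.5]
width: 0.62
grip_force: 0.0
```

Call:
{"name": "step_arm", "arguments": {"series": [0,0,-0.02,0,0,0,-0.06,0,0,0,-0.12,0,0,0,-0.17,0,0,0,-0.2,0,0,0,-0.2,0]}}

```text
time: 14.52
tool_pos: [0.5102, -0.0416, 0.2184]
tcp_rot: [3.139, 0.078, 0.011]
wrist_force: [0.4, 0.2, -1.0]
width: 0.615
grip_force: 0.0
```

```bash
python3 - <<'E'
from h import *
mv([.40,.29,.23],0.048)
E
```

```text
at [ 0.51  -0.042  0.218] yaw 0.05 shift [-0.093 -0.337 -0.013] turn 0.002
```

That bump came from coming down too fast, so I'll be gentler from here. Next I'll view the left cluster.

Call:
{"name": "step_arm", "arguments": {"series": [-0.013,-0.05,0,0,-0.027,-0.1,0,0,-0.04,-0.15,0,0,-0.055,-0.2,0,0,-0.07,-0.25,-0.01,0,-0.083,-0.3,-0.015,0,-0.093,-0.337,-0.015,0,-0.093,-0.337,-0.015,0], "gripper": 1}}

```text
time: 15.52
tool_pos: [0.3965, 0.2922, 0.2279]
tcp_rot: [3.139, 0.084, -0.004]
wrist_force: [0.4, -1.1, -0.5]
width: 1.001
grip_force: 0.0
```

```bash
python3 - <<'E'
from h import *
p=cam('wrist');save(p,'w5')
for l in ['bird1','pot1']:
  for b in viewer.boxes_of(p,l): print(l,np.round(b['extent']),round(b['score'],2),w(p,b['extent'][:2],.02))
  for b in viewer.spot_point(p,l): print(l,np.round(b['point']),round(b['score'],2),w(p,b['point'],0))
mv([.46,.28,.12],0.048)
E
```

```text
bird1 [208. 121.  44.  42.] 0.78 [0.454 0.375 0.02 ]
bird1 [205.  11.  40.  23.] 0.63 [0.559 0.375 0.02 ]
bird1 [287. 124.  35.  36.] 0.61 [0.455 0.288 0.02 ]
bird1 [216. 122.] 0.68 [0.452 0.369 0.   ]
bird1 [284. 122.] 0.65 [0.455 0.291 0.   ]
bird1 [206.   5.] 0.61 [0.569 0.379 0.   ]
pot1 [304.  17.  41.  33.] 0.85 [0.56  0.277 0.02 ]
pot1 [130.  59.  51.  46.] 0.65 [0.512 0.454 0.02 ]
pot1 [142.  63.] 0.89 [0.51 0.45 0.  ]
pot1 [301.  12.] 0.66 [0.568 0.279 0.   ]
at [0.398 0.29  0.229] yaw 0.048 shift [0.061 0.012 0.109] turn 0.0
```

View pics/w5.png

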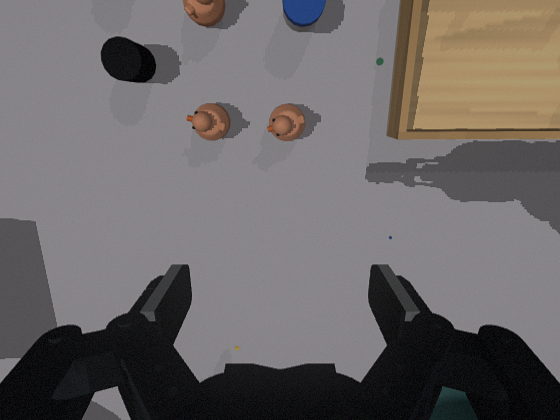

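There are birds at (289,122), (212,121) and (206,8), the blue pot at (304,10) and a black look-alike at (128,60). I'll use a narrower opening for bird A, at about (0.455,0.287).

Call:
{"name": "step_arm", "arguments": {"series": [0.02,0.003,0.03,0,0.04,0.005,0.06,0,0.057,0.006,0.09,0,0.057,0.006,0.1,0,0.057,0.006,0.1,0], "gripper": 0.8}}

```text
time: 16.4
tool_pos: [0.4548, 0.2865, 0.1291]
tcp_rot: [3.14, 0.076, -0.003]
wrist_force: [-0.1, -0.5, -0.1]
width: 0.799
grip_force: 0.0
```

```bash
python3 - <<'E'
from h import *
p=cam('wrist')
for l in ['bird1']:
  for b in viewer.boxes_of(p,l): print(l,np.round(b['extent']),round(b['score'],2),w(p,b['extent'][:2],.02))
  for b in viewer.spot_point(p,l): print(l,np.round(b['point']),round(b['score'],2),w(p,b['point'],0))
mv([.455,.287,.008],0.048)
E
```

```text
bird1 [275. 198.  51.  48.] 0.96 [0.458 0.291 0.02 ]
bird1 [178. 201.  66.  51.] 0.94 [0.451 0.375 0.02 ]
bird1 [164.  48.  58.  60.] 0.82 [0.569 0.378 0.02 ]
bird1 [174.  54.] 0.86 [0.568 0.377 0.   ]
bird1 [277. 193.] 0.67 [0.456 0.29  0.   ]
bird1 [187. 194.] 0.61 [0.451 0.373 0.   ]
at [0.456 0.288 0.131] yaw 0.05 shift [-0.001  0.001  0.123] turn 0.002
```

Call:
{"name": "step_arm", "arguments": {"series": [0.001,-0.001,0.04,0,0.001,-0.001,0.08,0,0.001,-0.001,0.105,0,0.001,-0.001,0.12,0,0.001,-0.001,0.12,0]}}

```text
time: 17.18
tool_pos: [0.4561, 0.2886, 0.0097]
tcp_rot: [3.14, 0.079, -0.001]
wrist_force: [0.1, -0.5, 0.3]
width: 0.801
grip_force: 0.0
```

Call:
{"name": "step_arm", "arguments": {"series": [0,0,0,0,0,0,0,0,0,0,0,0,0,0,0,0,0,0,0,0,0,0,0,0], "gripper": 0}}

```text
time: 17.92
tool_pos: [0.4577, 0.2893, 0.0116]
tcp_rot: [-3.139, -0.078, -0.004]
wrist_force: [-2.0, -0.6, 6.1]
width: 0.447
grip_force: 30.2
```

Call:
{"name": "step_arm", "arguments": {"series": [0,0,-0.02,0,0,0,-0.06,0,0,0,-0.12,0,0,0,-0.12,0,0,0,-0.12,0]}}

```text
time: 18.55
tool_pos: [0.4564, 0.2886, 0.1301]
tcp_rot: [-3.14, -0.078, -0.001]
wrist_force: [-0.2, -0.2, -1.5]
width: 0.442
grip_force: 30.5
```

```bash
python3 - <<'E'
from h import *
mv([.500,.118,.016],0.048)
E
```

```text
at [0.456 0.289 0.13 ] yaw 0.05 shift [0.035 0.173 0.114] turn 0.002
```

Call:
{"name": "step_arm", "arguments": {"series": [0.01,0.05,0,0,0.02,0.1,0,0,0.03,0.15,0,0,0.035,0.173,0.02,0,0.035,0.173,0.05,0,0.035,0.173,0.08,0,0.035,0.173,0.1,0,0.035,0.173,0.107,0]}}

```text
time: 19.55
tool_pos: [0.4966, 0.1168, 0.0193]
tcp_rot: [3.14, 0.078, -0.011]
wrist_force: [-0.1, 0.3, -0.1]
width: 0.446
grip_force: 30.6
```

Call:
{"name": "step_arm", "arguments": {"series": [0,0,0.002,0,0,0,0.004,0,0,0,0.006,0,0,0,0.006,0]}}

```text
time: 20.05
tool_pos: [0.5008, 0.1177, 0.0177]
tcp_rot: [-3.14, -0.078, -0.003]
wrist_force: [0.1, -0.6, 2.0]
width: 0.44
grip_force: 30.8
```

Call:
{"name": "step_arm", "arguments": {"series": [0,0,0,0,0,0,0,0,0,0,0,0], "gripper": 0.62}}

```text
time: 20.42
tool_pos: [0.5, 0.1175, 0.0168]
tcp_rot: [-3.141, -0.078, 0.0]
wrist_force: [0.7, 0.6, -0.4]
width: 0.622
grip_force: 0.0
```

Call:
{"name": "step_arm", "arguments": {"series": [0,0,-0.02,0,0,0,-0.06,0,0,0,-0.12,0,0,0,-0.12,0,0,0,-0.12,0]}}

```text
time: 21.05
tool_pos: [0.4999, 0.1175, 0.1369]
tcp_rot: [-3.141, -0.078, -0.001]
wrist_force: [-0.8, -1.1, -0.2]
width: 0.617
grip_force: 0.0
```

```bash
python3 - <<'E'
from h import *
mv([.452,.373,.13],0.048)
E
```

```text
at [0.5   0.118 0.137] yaw 0.05 shift [-0.035 -0.258  0.007] turn 0.002
```

Placed gently. Bird B is next.

Call:
{"name": "step_arm", "arguments": {"series": [-0.007,-0.05,0,0,-0.014,-0.1,0,0,-0.021,-0.15,0,0,-0.028,-0.2,0,0,-0.035,-0.25,0.007,0,-0.035,-0.258,0.007,0,-0.035,-0.258,0.007,0], "gripper": 0.85}}

```text
time: 21.92
tool_pos: [0.451, 0.3729, 0.1278]
tcp_rot: [3.138, 0.08, -0.005]
wrist_force: [0.0, -0.3, -0.7]
width: 0.848
grip_force: 0.0
```

```bash
python3 - <<'E'
from h import *
p=cam('wrist')
for l in ['bird1','pot1']:
  for b in viewer.boxes_of(p,l): print(l,np.round(b['extent']),round(b['score'],2),w(p,b['extent'][:2],.02))
  for b in viewer.spot_point(p,l): print(l,np.round(b['point']),round(b['score'],2),w(p,b['point'],0))
mv([.451,.373,.009],0.048)
E
```

```text
bird1 [282. 199.  51.  49.] 0.87 [0.454 0.372 0.02 ]
bird1 [283.  49.  51.  58.] 0.55 [0.569 0.377 0.02 ]
bird1 [284.  53.] 0.94 [0.569 0.376 0.   ]
bird1 [282. 195.] 0.91 [ 0.451  0.371 -0.   ]
pot1 [167.  12.  59.  24.] 0.98 [0.588 0.46  0.02 ]
pot1 [419.  54.  72.  66.] 0.87 [0.571 0.276 0.02 ]
pot1 [182. 129.  63.  54.] 0.83 [0.508 0.454 0.02 ]
pot1 [403.  60.] 0.78 [0.569 0.28  0.   ]
pot1 [194. 128.] 0.73 [0.507 0.449 0.   ]
at [0.453 0.372 0.13 ] yaw 0.048 shift [-0.001 -0.001  0.121] turn 0.0
```

Call:
{"name": "step_arm", "arguments": {"series": [0,0.0,0.04,0,0,0.0,0.08,0,0,0.0,0.105,0,0,0.0,0.12,0,0,0,0.12,0]}}

```text
time: 22.8
tool_pos: [0.4518, 0.3725, 0.009]
tcp_rot: [3.139, 0.077, -0.003]
wrist_force: [0.3, -0.4, 0.8]
width: 0.847
grip_force: 0.0
```

Call:
{"name": "step_arm", "arguments": {"series": [0,0,0,0,0,0,0,0,0,0,0,0,0,0,0,0,0,0,0,0,0,0,0,0], "gripper": 0}}

```text
time: 23.55
tool_pos: [0.4534, 0.3743, 0.0116]
tcp_rot: [-3.139, -0.078, -0.004]
wrist_force: [0.9, -1.7, 6.4]
width: 0.443
grip_force: 30.5
```

Call:
{"name": "step_arm", "arguments": {"series": [0,0,-0.02,0,0,0,-0.06,0,0,0,-0.12,0,0,0,-0.12,0,0,0,-0.12,0]}}

```text
time: 24.18
tool_pos: [0.4523, 0.3736, 0.1309]
tcp_rot: [-3.14, -0.078, -0.002]
wrist_force: [-0.2, 0.4, -1.0]
width: 0.444
grip_force: 30.5
```

```bash
python3 - <<'E'
from h import *
mv([.497,.038,.016],0.048)
E
```

```text
at [0.452 0.374 0.131] yaw 0.05 shift [0.028 0.338 0.115] turn 0.002
```

Call:
{"name": "step_arm", "arguments": {"series": [0.004,0.05,0,0,0.008,0.1,0,0,0.012,0.15,0,0,0.016,0.2,0,0,0.02,0.25,0,0,0.025,0.3,0,0,0.028,0.338,0,0,0.028,0.338,0,0]}}

```text
time: 25.18
tool_pos: [0.4956, 0.0351, 0.128]
tcp_rot: [3.14, 0.072, -0.006]
wrist_force: [0.5, 1.4, -0.3]
width: 0.446
grip_force: 30.6
```

Call:
{"name": "step_arm", "arguments": {"series": [0,0,0.03,0,0,0,0.06,0,0,0,0.085,0,0,0,0.1,0,0,0,0.107,0,0,0,0.111,0,0,0,0.1135,0,0,0,0.1135,0]}}

```text
time: 26.18
tool_pos: [0.4976, 0.0375, 0.0176]
tcp_rot: [-3.14, -0.078, -0.002]
wrist_force: [-1.8, 1.3, 4.4]
width: 0.448
grip_force: 31.0
```

Call:
{"name": "step_arm", "arguments": {"series": [0,0,0,0,0,0,0,0,0,0,0,0], "gripper": 0.62}}

```text
time: 26.55
tool_pos: [0.4972, 0.0373, 0.0164]
tcp_rot: [3.141, 0.078, 0.001]
wrist_force: [0.2, 0.6, -0.3]
width: 0.62
grip_force: 0.0
```

Call:
{"name": "step_arm", "arguments": {"series": [0,0,-0.02,0,0,0,-0.06,0,0,0,-0.12,0,0,0,-0.12,0,0,0,-0.12,0]}}

```text
time: 27.18
tool_pos: [0.497, 0.0372, 0.1364]
tcp_rot: [3.141, 0.078, 0.001]
wrist_force: [0.4, 0.1, -0.8]
width: 0.624
grip_force: 0.0
```

```bash
python3 - <<'E'
from h import *
mv([.569,.378,.14],0.048)
E
```

```text
at [0.497 0.037 0.136] yaw 0.05 shift [ 0.089 -0.337 -0.004] turn 0.002
```

Call:
{"name": "step_arm", "arguments": {"series": [0.013,-0.05,0,0,0.026,-0.1,0,0,0.04,-0.15,0,0,0.053,-0.2,0,0,0.066,-0.25,0,0,0.08,-0.3,0,0,0.089,-0.337,0,0,0.089,-0.337,0,0], "gripper": 0.8}}

```text
time: 28.18
tool_pos: [0.5678, 0.3802, 0.1331]
tcp_rot: [3.139, 0.083, -0.005]
wrist_force: [0.4, -1.1, 0.2]
width: 0.797
grip_force: 0.0
```

```bash
python3 - <<'E'
from h import *
p=cam('wrist')
for l in ['bird1','pot1']:
  for b in viewer.boxes_of(p,l): print(l,np.round(b['extent']),round(b['score'],2),w(p,b['extent'][:2],.02))
  for b in viewer.spot_point(p,l): print(l,np.round(b['point']),round(b['score'],2),w(p,b['point'],0))
mv([.569,.377,.009],0.048)
E
```

```text
bird1 [542. 286.  35.  44.] 0.91 [0.494 0.124 0.02 ]
bird1 [256. 210.  47.  43.] 0.58 [0.557 0.402 0.02 ]
bird1 [515. 245.  88. 188.] 0.34 [0.536 0.163 0.02 ]
bird1 [541. 275.] 0.98 [0.495 0.109 0.   ]
bird1 [256. 203.] 0.92 [0.558 0.403 0.   ]
pot1 [398. 208.  58.  56.] 0.94 [0.566 0.276 0.02 ]
pot1 [196. 253.  47.  49.] 0.85 [0.513 0.456 0.02 ]
pot1 [183. 156.  59.  59.] 0.61 [0.602 0.463 0.02 ]
pot1 [207. 248.] 0.97 [0.508 0.45  0.   ]
pot1 [390. 196.] 0.82 [0.571 0.277 0.   ]
pot1 [194. 148.] 0.59 [0.606 0.459 0.   ]
at [0.569 0.377 0.135] yaw 0.049 shift [ 0.001 -0.     0.126] turn 0.001
```

The network reports that the bird has been knocked to about (0.558,0.402). I'll look before acting.

Call:
{"name": "step_arm", "arguments": {"series": [-0.005,-0.012,0,0,-0.01,-0.025,0,0,-0.01,-0.025,0,0,-0.01,-0.025,0,0], "gripper": 0.72}}

```text
time: 28.92
tool_pos: [0.5577, 0.403, 0.1364]
tcp_rot: [3.14, 0.079, 0.0]
wrist_force: [-0.5, 0.3, 0.4]
width: 0.717
grip_force: 0.0
```

```bash
python3 - <<'E'
from h import *
p=cam('wrist');save(p,'w6')
for l in ['bird1']:
  for b in viewer.boxes_of(p,l): print(l,np.round(b['extent']),round(b['score'],2),w(p,b['extent'][:2],.02))
  for b in viewer.spot_point(p,l): print(l,np.round(b['point']),round(b['score'],2),w(p,b['point'],0))
mv([.558,.402,.009],0.048)
E
```

```text
bird1 [555. 271.   9.  29.] 0.56 [0.499 0.137 0.02 ]
bird1 [282. 196.] 0.7 [0.555 0.402 0.   ]
at [0.558 0.403 0.136] yaw 0.05 shift [0.    0.001 0.127] turn 0.002
```

View pics/w6.png

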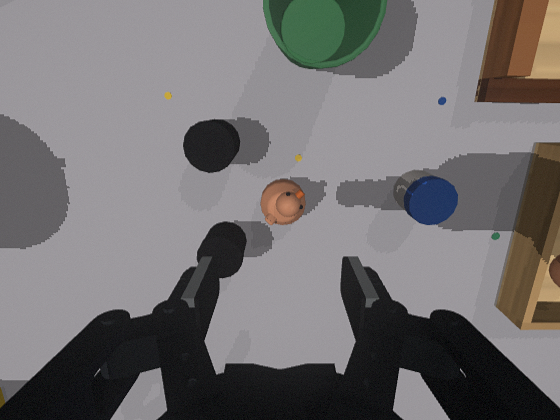

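The bird is still upright at (282,202), with black look-alikes at (212,145) and (222,250). The finger corridor beside it has about 19 mm of clearance, so I'll descend.

Call:
{"name": "step_arm", "arguments": {"series": [0,0.001,0.04,0,0,0.001,0.08,0,0,0.001,0.105,0,0,0.001,0.12,0,0,0.001,0.126,0,0,0.001,0.126,0]}}

```text
time: 29.82
tool_pos: [0.5584, 0.402, 0.0108]
tcp_rot: [-3.14, -0.078, -0.001]
wrist_force: [0.1, 0.5, 0.6]
width: 0.72
grip_force: 0.0
```

Call:
{"name": "step_arm", "arguments": {"series": [0,0,0,0,0,0,0,0,0,0,0,0,0,0,0,0,0,0,0,0,0,0,0,0], "gripper": 0}}

```text
time: 30.58
tool_pos: [0.5591, 0.4025, 0.0121]
tcp_rot: [-3.139, -0.078, -0.004]
wrist_force: [0.2, -0.4, 5.2]
width: 0.447
grip_force: 30.5
```

Call:
{"name": "step_arm", "arguments": {"series": [0,0,-0.02,0,0,0,-0.06,0,0,0,-0.12,0,0,0,-0.12,0,0,0,-0.12,0]}}

```text
time: 31.2
tool_pos: [0.558, 0.4019, 0.1314]
tcp_rot: [-3.14, -0.078, -0.002]
wrist_force: [-0.3, 0.1, -1.0]
width: 0.447
grip_force: 30.4
```

```bash
python3 - <<'E'
from h import *
mv([.560,.041,.016],0.048)
E
```

```text
at [0.558 0.402 0.131] yaw 0.05 shift [-0.016  0.361  0.115] turn 0.002
```

Call:
{"name": "step_arm", "arguments": {"series": [-0.002,0.05,0,0,-0.004,0.1,0,0,-0.006,0.15,0,0,-0.008,0.2,0,0,-0.011,0.25,0,0,-0.013,0.3,0,0,-0.016,0.355,0,0,-0.016,0.361,0,0]}}

```text
time: 32.2
tool_pos: [0.5578, 0.0373, 0.1281]
tcp_rot: [3.14, 0.072, -0.007]
wrist_force: [0.5, 1.6, -0.3]
width: 0.446
grip_force: 30.4
```

Call:
{"name": "step_arm", "arguments": {"series": [0,0,0.03,0,0,0,0.06,0,0,0,0.085,0,0,0,0.1,0,0,0,0.107,0,0,0,0.111,0,0,0,0.1135,0,0,0,0.1135,0]}}

```text
time: 33.2
tool_pos: [0.5606, 0.0406, 0.0181]
tcp_rot: [-3.14, -0.078, -0.002]
wrist_force: [-2.1, 0.2, 4.5]
width: 0.443
grip_force: 30.9
```

Call:
{"name": "step_arm", "arguments": {"series": [0,0,0,0,0,0,0,0,0,0,0,0], "gripper": 0.62}}

```text
time: 33.58
tool_pos: [0.5601, 0.0404, 0.0169]
tcp_rot: [3.141, 0.078, 0.001]
wrist_force: [0.0, 0.0, 0.6]
width: 0.62
grip_force: 0.0
```

Call:
{"name": "step_arm", "arguments": {"series": [0,0,-0.02,0,0,0,-0.06,0,0,0,-0.12,0,0,0,-0.12,0,0,0,-0.12,0]}}

```text
time: 34.2
tool_pos: [0.5599, 0.0404, 0.1369]
tcp_rot: [3.141, 0.078, 0.001]
wrist_force: [-0.4, -0.4, -0.2]
width: 0.619
grip_force: 0.0
```

```bash
python3 - <<'E'
from h import *
mv([.570,.277,.14],0.048)
E
```

```text
at [0.56  0.04  0.137] yaw 0.05 shift [ 0.022 -0.236 -0.003] turn 0.002
```

Call:
{"name": "step_arm", "arguments": {"series": [0.004,-0.05,0,0,0.009,-0.1,0,0,0.014,-0.15,0,0,0.018,-0.2,0,0,0.022,-0.236,0,0,0.022,-0.236,0,0,0.022,-0.236,0,0], "gripper": 0.8}}

```text
time: 35.08
tool_pos: [0.5688, 0.2763, 0.1346]
tcp_rot: [3.139, 0.079, -0.005]
wrist_force: [-0.6, 0.1, 0.2]
width: 0.802
grip_force: 0.0
```

```bash
python3 - <<'E'
from h import *
p=cam('wrist')
for l in ['pot1']:
  for b in viewer.boxes_of(p,l): print(l,np.round(b['extent']),round(b['score'],2),w(p,b['extent'][:2],.02))
  for b in viewer.spot_point(p,l): print(l,np.round(b['point']),round(b['score'],2),w(p,b['point'],0))
mv([.570,.277,.009],0.048)
E
```

```text
pot1 [ 84. 255.  61.  57.] 0.93 [0.506 0.456 0.02 ]
pot1 [276. 203.  47.  54.] 0.74 [0.565 0.28  0.02 ]
pot1 [ 54. 150.  80.  57.] 0.58 [0.603 0.466 0.02 ]
pot1 [276. 192.] 0.84 [0.57  0.281 0.   ]
pot1 [100. 246.] 0.75 [0.505 0.452 0.   ]
pot1 [ 73. 144.] 0.55 [0.605 0.463 0.   ]
at [0.57  0.276 0.136] yaw 0.048 shift [ 0.    -0.001  0.127] turn 0.0
```

Call:
{"name": "step_arm", "arguments": {"series": [0,-0.003,0.04,0,0,-0.003,0.08,0,0,-0.003,0.105,0,0,-0.003,0.12,0,0,-0.003,0.126,0,0,-0.003,0.126,0]}}

```text
time: 35.98
tool_pos: [0.5705, 0.2801, 0.0113]
tcp_rot: [-3.14, -0.078, -0.001]
wrist_force: [-0.2, 0.3, 1.0]
width: 0.8
grip_force: 0.0
```

Call:
{"name": "step_arm", "arguments": {"series": [0,0,0,0,0,0,0,0,0,0,0,0,0,0,0,0,0,0,0,0,0,0,0,0], "gripper": 0}}

```text
time: 36.72
tool_pos: [0.571, 0.2806, 0.0123]
tcp_rot: [-3.14, -0.078, -0.003]
wrist_force: [0.5, -0.9, 6.1]
width: 0.457
grip_force: 30.1
```

Call:
{"name": "step_arm", "arguments": {"series": [0,0,-0.02,0,0,0,-0.06,0,0,0,-0.12,0,0,0,-0.12,0,0,0,-0.12,0]}}

```text
time: 37.35
tool_pos: [0.57, 0.2803, 0.1318]
tcp_rot: [-3.14, -0.078, -0.002]
wrist_force: [-1.3, -0.5, -1.0]
width: 0.458
grip_force: 30.3
```

```bash
python3 - <<'E'
from h import *
mv([.576,.121,.016],0.048)
E
```

```text
at [0.57  0.28  0.132] yaw 0.05 shift [-0.002  0.159  0.116] turn 0.002
```

Call:
{"name": "step_arm", "arguments": {"series": [-0.001,0.05,0,0,-0.002,0.1,0,0,-0.002,0.15,0,0,-0.002,0.159,0,0,-0.002,0.159,0,0]}}

```text
time: 37.98
tool_pos: [0.5748, 0.1208, 0.1293]
tcp_rot: [-3.141, -0.076, 0.005]
wrist_force: [0.7, 0.9, -1.0]
width: 0.46
grip_force: 30.5
```

Call:
{"name": "step_arm", "arguments": {"series": [0,0,0.03,0,0,0,0.06,0,0,0,0.085,0,0,0,0.1,0,0,0,0.107,0,0,0,0.111,0,0,0,0.1135,0,0,0,0.1135,0]}}

```text
time: 38.98
tool_pos: [0.5768, 0.1215, 0.0183]
tcp_rot: [-3.14, -0.078, -0.003]
wrist_force: [0.1, 1.2, 1.5]
width: 0.449
grip_force: 30.5
```

Call:
{"name": "step_arm", "arguments": {"series": [0,0,0,0,0,0,0,0,0,0,0,0], "gripper": 0.62}}

```text
time: 39.35
tool_pos: [0.576, 0.1213, 0.0174]
tcp_rot: [-3.141, -0.078, -0.0]
wrist_force: [0.0, 0.4, 0.0]
width: 0.617
grip_force: 0.0
```

Call:
{"name": "step_arm", "arguments": {"series": [-0.0,0,-0.03,0,-0.01,0.01,-0.08,0,-0.05,0.03,-0.13,0,-0.1,0.05,-0.15,0,-0.13,0.06,-0.15,0,-0.13,0.08,-0.15,0,-0.13,0.08,-0.15,0], "gripper": 0.62}}

```text
time: 40.22
tool_pos: [0.4499, 0.0342, 0.1676]
tcp_rot: [3.141, 0.075, 0.002]
wrist_force: [0.4, 0.6, -0.0]
width: 0.619
grip_force: 0.0
```

```bash
python3 - <<'E'
from h import *
p=cam('wrist');save(p,'w7')
for l,z in [('bird1',.026),('pot1',.026),('tray_handle',.064),('tray_lead',0),('rack',0)]:
  for b in viewer.spot_point(p,l): print(l,np.round(b['point']),round(b['score'],2),w(p,b['point'],z))
mv([.623,.044,.13],0.048)
E
```

```text
bird1 [356. 136.] 0.82 [ 0.506 -0.031  0.026]
bird1 [277. 141.] 0.67 [0.498 0.04  0.026]
bird1 [192. 131.] 0.64 [0.503 0.117 0.026]
bird1 [280.  72.] 0.57 [0.556 0.04  0.026]
pot1 [188.  45.] 0.76 [0.573 0.117 0.026]
pot1 [365.  46.] 0.72 [ 0.579 -0.03   0.026]
pot1 [276. 182.] 0.67 [0.46  0.038 0.026]
tray_lead [364.  43.] 0.23 [ 0.586 -0.035  0.   ]
rack [276. 178.] 0.62 [0.457 0.039 0.   ]
at [0.45  0.035 0.167] yaw 0.05 shift [0.173 0.    0.037] turn 0.002
```

View pics/w7.png

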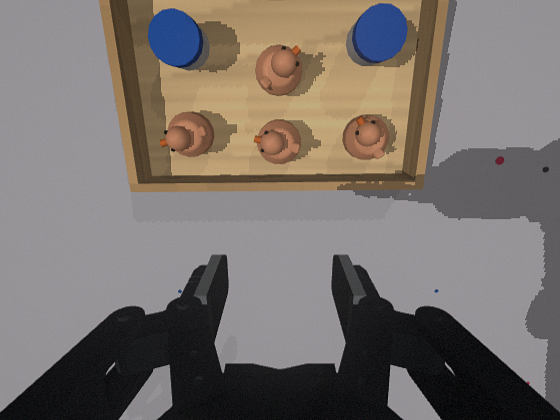

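All six stand upright in the tray. The pots are at (175,38) and (380,33), and the birds at (280,68), (190,133), (278,142) and (367,137). Next I'll locate the sill and bar and turn the gripper.

```bash
python3 - <<'E'
from h import *
p=cam('wrist')
a=w(p,(132,190),.038);b=w(p,(423,188.5),.038);print('rear',a,b)
print(monitor.read_state()['q'])
p=cam('top')
print('lead',[w(p,b['point'],0) for b in viewer.spot_point(p,'tray_lead')[:1]],'handle',[w(p,b['point'],.064) for b in viewer.spot_point(p,'tray_handle')[:1]])
print('rack',[(b['score'],w(p,b['point'],0)) for b in viewer.spot_point(p,'rack')[:2]])
im=np.array(p['image']);c=im[80:270,195:355];cv2.imwrite('pics/t1.png',cv2.resize(c,None,fx=3.1,fy=3.1,interpolation=cv2.INTER_CUBIC)[:,:,::-1])
mv([.623,.044,.13],0.048)
E
```

```text
rear [0.448 0.172 0.038] [ 0.463 -0.094  0.038]
[ 0.023 -0.116  2.133  0.     1.125  1.543]
lead [] handle [array([0.635, 0.044, 0.064])]
rack [(0.63, array([0.657, 0.049, 0.   ]))]
at [0.45  0.035 0.167] yaw 0.05 shift [ 0.173 -0.     0.037] turn 0.002
```

View pics/t1.png

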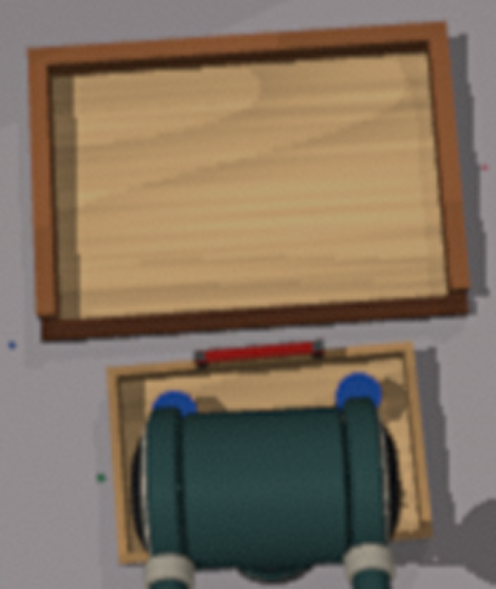

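Call:
{"name": "step_arm", "arguments": {"series": [0.02,0,0,-0.17,0.045,0,0,-0.35,0.07,0,0,-0.52,0.095,0,0,-0.7,0.12,0,0,-0.88,0.145,0,0,-1.06,0.165,0,0,-1.24,0.172,-0.001,0,-1.42], "gripper": 0.5}}

```text
time: 41.78
tool_pos: [0.623, 0.0446, 0.167]
tcp_rot: [2.324, 2.113, 0.0]
wrist_force: [-0.6, 1.1, 0.5]
width: 0.5
grip_force: 0.0
```

Call:
{"name": "step_arm", "arguments": {"series": [0,0,0,-0.15,0,0,0,-0.15,0,0,0,-0.15]}}

```text
time: 42.15
tool_pos: [0.6217, 0.0445, 0.1671]
tcp_rot: [-2.169, -2.272, 0.0]
wrist_force: [-0.1, 0.0, 0.5]
width: 0.499
grip_force: 0.0
```

```bash
python3 - <<'E'
from h import *
p=cam('wrist');save(p,'w8')
im=cv2.cvtColor(np.array(p['image']),cv2.COLOR_RGB2HSV)
m=(((im[...,0]<6)|(im[...,0]>174))&(im[...,1]>170)&(im[...,2]>60)).astype(np.uint8)
n,L,S,C=cv2.connectedComponentsWithStats(m)
i=1+np.argmax(S[1:,4]);ys,xs=np.where(L==i)
r=cv2.minAreaRect(np.c_[xs,ys].astype(np.float32));print(S[i],r)
P=np.array([w(p,q,.064) for q in cv2.boxPoints(r)]);print(P,P.mean(0))
print('handle',[(w(p,b['point'],.064),b['score']) for b in viewer.spot_point(p,'tray_handle')])
mv([.622,.046,.047],1.62)
t=cam('top')
for u in [(43,340),(467,315)]: print('sill',w(t,(u[0]/3.1+195,u[1]/3.1+80),0))
E
```

```text
[ 271  135   15  128 1427] ((278.0, 198.5), (127.0, 14.0), 90.0)
[[ 0.612  0.102  0.064]
 [ 0.623  0.103  0.064]
 [ 0.629 -0.009  0.064]
 [ 0.616 -0.009  0.064]] [0.62  0.047 0.064]
handle [(array([0.621, 0.048, 0.064]), 0.95)]
at [0.622 0.045 0.167] yaw 1.618 shift [0.001 0.    0.12 ] turn -0.002
sill [0.653 0.24  0.   ]
sill [ 0.664 -0.14   0.   ]
```

View pics/w8.png

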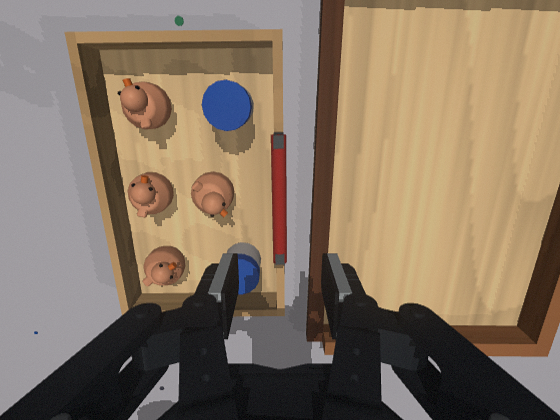

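The bar spans (279,135) to (279,263), giving a centre at (0.620,0.047). That matches its known length of 110 mm. The sill's front face is at x≈0.658 with yaw 0.03. I'll grip the bar.

Call:
{"name": "step_arm", "arguments": {"series": [0.002,-0.001,0,0,0.002,-0.001,0.04,0,0.002,-0.001,0.08,0,0.002,-0.001,0.1,0,0.002,-0.001,0.113,0,0.002,-0.001,0.12,0,0.002,-0.001,0.12,0], "gripper": 0.42}}

```text
time: 43.18
tool_pos: [0.6212, 0.0465, 0.0477]
tcp_rot: [2.166, 2.275, 0.001]
wrist_force: [-0.1, -0.2, 0.3]
width: 0.422
grip_force: 0.0
```

Call:
{"name": "step_arm", "arguments": {"series": [0,0,0,0,0,0,0,0,0,0,0,0,0,0,0,0,0,0,0,0,0,0,0,0], "gripper": 0, "newtons": 40}}

```text
time: 43.92
tool_pos: [0.6216, 0.0465, 0.0486]
tcp_rot: [2.165, 2.274, 0.002]
wrist_force: [-1.7, 0.4, 5.9]
width: 0.123
grip_force: 39.2
```

Call:
{"name": "step_arm", "arguments": {"series": [0,-0.001,-0.003,0,0,-0.003,-0.006,0,0,-0.004,-0.009,0,0,-0.006,-0.012,0,0,-0.007,-0.015,0,0,-0.008,-0.018,0,0,-0.01,-0.021,0,0,-0.011,-0.024,0]}}

```text
time: 44.92
tool_pos: [0.6093, 0.0459, 0.0714]
tcp_rot: [-2.166, -2.275, 0.001]
wrist_force: [-0.0, 0.8, -7.1]
width: 0.118
grip_force: 38.8
```

```bash
python3 - <<'E'
from h import *
s=monitor.read_state();print(s['wrist_force'],s['torque'],s['width'],s['tool_pos'])
p=cam('side');save(p,'s2')
im=np.array(p['image']);c=im[150:290,190:420];cv2.imwrite('pics/s2c.png',cv2.resize(c,None,fx=3.4,fy=3.4,interpolation=cv2.INTER_CUBIC)[:,:,::-1])
E
```

```text
[-0.001  0.759 -7.137] [ 0.003 -0.184  0.006] 0.11834751207489187 [0.609 0.046 0.071]
```

View pics/s2c.png

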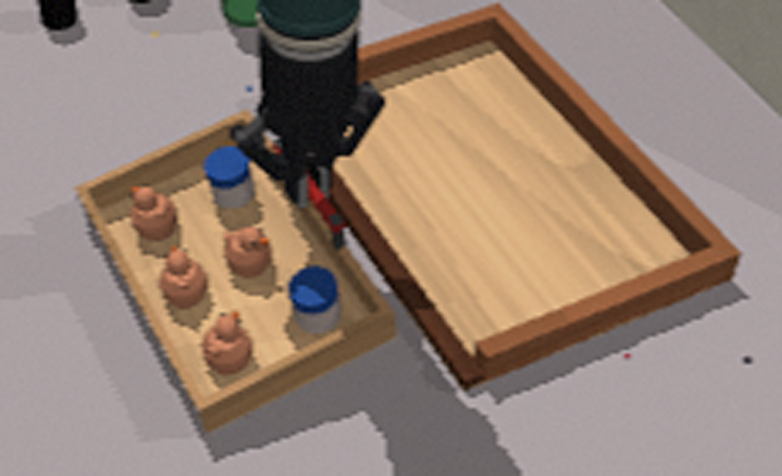

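The tray is tilted with its leading end raised and its load upright. I'll drag it forward onto the sill.

Call:
{"name": "step_arm", "arguments": {"series": [0,0.003,0,0,0,0.006,0,0,0,0.01,0,0,0,0.014,0,0,0,0.018,0,0,0,0.022,0,0,0,0.026,0,0,0,0.03,0,0]}}

```text
time: 45.98
tool_pos: [0.6399, 0.0474, 0.0712]
tcp_rot: [-2.166, -2.275, 0.0]
wrist_force: [-0.1, -0.6, -5.9]
width: 0.124
grip_force: 38.9
```

Call:
{"name": "step_arm", "arguments": {"series": [0,0.004,0,0,0,0.008,0,0,0,0.012,0,0,0,0.015,0,0,0,0.017,0,0,0,0.017,0,0]}}

```text
time: 46.72
tool_pos: [0.657, 0.0482, 0.0714]
tcp_rot: [2.166, 2.275, 0.001]
wrist_force: [0.6, -0.3, -6.0]
width: 0.122
grip_force: 38.9
```

Call:
{"name": "step_arm", "arguments": {"series": [0,0.001,0.002,0,0,0.002,0.004,0,0,0.003,0.006,0,0,0.003,0.008,0,0,0.003,0.009,0,0,0.003,0.009,0]}}

```text
time: 47.48
tool_pos: [0.6607, 0.0485, 0.0639]
tcp_rot: [2.165, 2.274, 0.003]
wrist_force: [-0.9, -0.9, 4.3]
width: 0.124
grip_force: 40.0
```

```bash
python3 - <<'E'
from h import *
p=cam('side')
for l,z in [('tray_lead',.015),('tray_rear',0),('tray_handle',.075)]:
  for b in viewer.spot_point(p,l)[:1]: print(l,round(b['score'],2),w(p,b['point'],z))
im=np.array(p['image']);c=im[150:290,190:420];cv2.imwrite('pics/s3c.png',cv2.resize(c,None,fx=3.4,fy=3.4,interpolation=cv2.INTER_CUBIC)[:,:,::-1])
print(monitor.read_state()['wrist_force'])
E
```

```text
tray_lead 0.61 [0.68  0.352 0.015]
tray_rear 0.92 [0.501 0.044 0.   ]
[-1.098  1.181  6.134]
```

View pics/s3c.png

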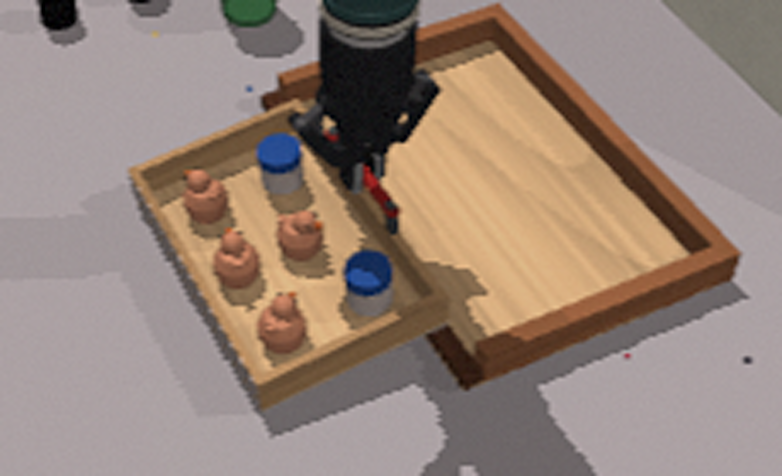

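The leading edge rests on the sill and the rear is on the bench, with the load upright. I'll release the bar, rise, and swing behind the tray.

Call:
{"name": "step_arm", "arguments": {"series": [0,0,-0.001,0,0,0,-0.002,0,0,0,-0.002,0,0,0,-0.002,0], "gripper": 0.42}}

```text
time: 48.18
tool_pos: [0.6594, 0.0484, 0.064]
tcp_rot: [-2.166, -2.275, 0.001]
wrist_force: [1.3, 0.3, -0.3]
width: 0.416
grip_force: 0.0
```

Call:
{"name": "step_arm", "arguments": {"series": [0,0,-0.02,0,0,0,-0.05,0,0,0,-0.1,0,0,0,-0.13,0,0,-0.01,-0.13,0.17,0,-0.04,-0.13,0.35,0,-0.08,-0.13,0.52,0,-0.11,-0.13,0.7]}}

```text
time: 49.18
tool_pos: [0.5488, 0.0429, 0.1958]
tcp_rot: [2.819, 1.386, 0.002]
wrist_force: [0.6, 0.0, -0.0]
width: 0.421
grip_force: 0.0
```

Call:
{"name": "step_arm", "arguments": {"series": [-0.02,-0.025,0,0.17,-0.04,-0.04,0,0.35,-0.055,-0.065,0,0.52,-0.07,-0.08,0,0.7,-0.07,-0.08,0,0.87,-0.07,-0.08,0,0.87,-0.07,-0.08,0,0.87], "gripper": 0.9}}

```text
time: 50.05
tool_pos: [0.4442, 0.0358, 0.1952]
tcp_rot: [3.14, 0.083, 0.002]
wrist_force: [0.4, -0.4, 0.3]
width: 0.9
grip_force: 0.0
```

```bash
python3 - <<'E'
from h import *
p=cam('wrist');save(p,'w9')
for l,z in [('tray_rear',0),('bird1',.03),('pot1',.03)]:
  for b in viewer.spot_point(p,l)[:5]: print(l,round(b['score'],2),np.round(b['point']),w(p,b['point'],z))
mv([.45,.043,.012],.045)
E
```

```text
tray_rear 0.64 [276. 127.] [0.501 0.043 0.   ]
bird1 0.9 [198.  76.] [0.545 0.118 0.03 ]
bird1 0.9 [282.  84.] [0.542 0.04  0.03 ]
bird1 0.85 [362.  81.] [ 0.548 -0.035  0.03 ]
bird1 0.83 [283.  14.] [0.599 0.042 0.03 ]
at [0.444 0.036 0.194] yaw 0.051 shift [ 0.006 -0.007  0.182] turn 0.006
```

View pics/w9.png

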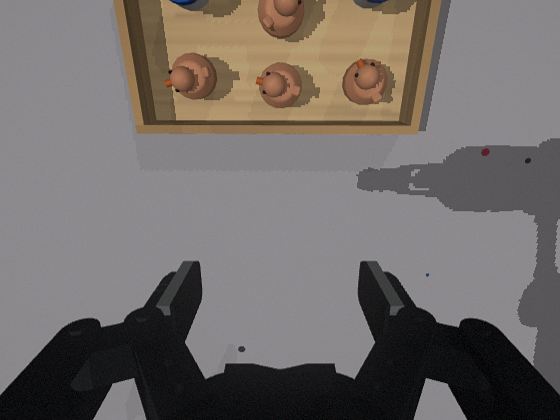

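The tray's rear edge is at (276,127), i.e. about (0.501,0.043), and square to the tool. I'll descend behind it and push with both fingertips.

Call:
{"name": "step_arm", "arguments": {"series": [0.006,-0.007,0.05,0.0,0.006,-0.007,0.1,0,0.006,-0.007,0.14,0,0.006,-0.007,0.165,0,0.006,-0.007,0.174,0,0.006,-0.007,0.174,0]}}

```text
time: 51.0
tool_pos: [0.4493, 0.0431, 0.0201]
tcp_rot: [3.141, 0.079, -0.001]
wrist_force: [0.3, -1.7, -0.0]
width: 0.902
grip_force: 0.0
```

Call:
{"name": "step_arm", "arguments": {"series": [0.008,0,0,0,0.016,0,0,0,0.024,0,0,0,0.03,0,0,0,0.036,0,0,0,0.042,0,0,0,0.048,0,0,0,0.054,0,0,0]}}

```text
time: 52.0
tool_pos: [0.5028, 0.0457, 0.0198]
tcp_rot: [3.141, 0.078, -0.003]
wrist_force: [-3.1, 0.1, -0.2]
width: 0.898
grip_force: 1.5
```

```bash
python3 - <<'E'
from h import *
print(monitor.read_state()['wrist_force'],monitor.read_state()['tool_pos'])
for c in ('top','side'):
  p=cam(c)
  for l,z in [('tray_rear',0),('bird1',.03),('pot1',.03)]:
    for b in viewer.spot_point(p,l)[:6]: print(l,round(b['score'],2),np.round(b['point']),w(p,b['point'],z))
E
```

```text
[-3.093  0.067 -0.189] [0.503 0.046 0.02 ]
bird1 0.65 [438. 256.] [ 0.449 -0.367  0.03 ]
bird1 0.6 [279. 199.] [0.615 0.046 0.03 ]
bird1 0.45 [312. 215.] [ 0.568 -0.041  0.03 ]
pot1 0.8 [134. 242.] [0.51  0.434 0.03 ]
pot1 0.77 [306. 186.] [ 0.649 -0.028  0.03 ]
pot1 0.76 [129. 209.] [0.598 0.45  0.03 ]
pot1 0.65 [444. 230.] [ 0.519 -0.387  0.03 ]
pot1 0.64 [253. 191.] [0.64  0.116 0.03 ]
pot1 0.64 [442. 258.] [ 0.444 -0.378  0.03 ]
tray_rear 0.81 [252. 233.] [0.52 0.05 0.  ]
bird1 0.74 [283. 217.] [0.616 0.046 0.03 ]
bird1 0.68 [268. 229.] [0.559 0.022 0.03 ]
bird1 0.66 [258. 211.] [0.558 0.097 0.03 ]
bird1 0.65 [282. 249.] [ 0.565 -0.063  0.03 ]
pot1 0.75 [288. 382.] [ 0.429 -0.388  0.03 ]
pot1 0.66 [303. 233.] [ 0.643 -0.035  0.03 ]
pot1 0.63 [279. 201.] [0.633 0.11  0.03 ]
pot1 0.61 [331. 372.] [ 0.522 -0.405  0.03 ]
pot1 0.58 [207. 158.] [0.496 0.402 0.03 ]
```

Call:
{"name": "step_arm", "arguments": {"series": [0.007,0,0,0,0.014,0,0,0,0.021,0,0,0,0.028,0,0,0,0.035,0,0,0,0.042,0,0,0,0.049,0,0,0,0.056,0,0,0]}}

```text
time: 53.4
tool_pos: [0.5593, 0.0486, 0.0202]
tcp_rot: [3.141, 0.078, -0.001]
wrist_force: [-5.1, -1.4, 0.9]
width: 0.902
grip_force: 2.7
```

Call:
{"name": "step_arm", "arguments": {"series": [0.004,0,0,0,0.008,0,0,0,0.012,0,0,0,0.016,0,0,0,0.019,0,0,0,0.022,0,0,0,0.025,0,0,0,0.028,0,0,0]}}

```text
time: 54.4
tool_pos: [0.5873, 0.05, 0.0202]
tcp_rot: [-3.141, -0.078, 0.0]
wrist_force: [-2.4, 0.4, -0.6]
width: 0.903
grip_force: 0.9
```

Call:
{"name": "step_arm", "arguments": {"series": [0.003,0,0,0,0.006,0,0,0,0.009,0,0,0,0.012,0,0,0,0.015,0,0,0,0.018,0,0,0,0.021,0,0,0,0.025,0,0,0]}}

```text
time: 55.4
tool_pos: [0.6123, 0.0512, 0.0202]
tcp_rot: [-3.141, -0.078, 0.0]
wrist_force: [-2.6, -0.2, -0.6]
width: 0.901
grip_force: 0.9
```

```bash
python3 - <<'E'
from h import *
print(monitor.read_state()['wrist_force'],monitor.read_state()['tool_pos'])
for c in ('side','wrist'):
  p=cam(c)
  for l,z in [('tray_rear',.02),('bird1',.03),('pot1',.03)]:
    for b in viewer.spot_point(p,l)[:6]: print(c,l,round(b['score'],2),np.round(b['point']),w(p,b['point'],z))
E
```

```text
[-2.62  -0.234 -0.614] [0.612 0.051 0.02 ]
side tray_rear 0.71 [282. 218.] [0.617 0.049 0.02 ]
side bird1 0.69 [313. 235.] [ 0.665 -0.051  0.03 ]
side bird1 0.66 [299. 216.] [0.661 0.03  0.03 ]
side bird1 0.54 [314. 205.] [0.722 0.05  0.03 ]
side bird1 0.45 [285. 198.] [0.657 0.116 0.03 ]
side pot1 0.8 [334. 225.] [ 0.736 -0.043  0.03 ]
side pot1 0.77 [312. 190.] [0.749 0.113 0.03 ]
side pot1 0.72 [291. 382.] [ 0.435 -0.391  0.03 ]
side pot1 0.6 [209. 155.] [0.506 0.414 0.03 ]
side pot1 0.56 [326. 372.] [ 0.512 -0.402  0.03 ]
wrist tray_rear 0.96 [288. 250.] [0.622 0.048 0.02 ]
wrist bird1 0.83 [298.  25.] [0.723 0.05  0.03 ]
wrist bird1 0.73 [465. 158.] [ 0.675 -0.026  0.03 ]
wrist bird1 0.64 [295. 168.] [0.667 0.048 0.03 ]
wrist bird1 0.63 [120. 152.] [0.67  0.125 0.03 ]
```

The load is intact, the tray has tipped forward, and the push force is about 3 N. I'll keep pushing.

Call:
{"name": "step_arm", "arguments": {"series": [0.006,0,0,0,0.012,0,0,0,0.018,0,0,0,0.024,0,0,0,0.03,0,0,0,0.036,0,0,0,0.042,0,0,0,0.046,0,0,0]}}

```text
time: 56.8
tool_pos: [0.6586, 0.0535, 0.0203]
tcp_rot: [3.141, 0.078, 0.0]
wrist_force: [-2.1, -0.1, -0.2]
width: 0.899
grip_force: 1.0
```

Call:
{"name": "step_arm", "arguments": {"series": [0.004,0,0,0,0.008,0,0,0,0.012,0,0,0,0.016,0,0,0,0.02,0,0,0,0.024,0,0,0,0.028,0,0,0,0.028,0,0,0]}}

```text
time: 57.8
tool_pos: [0.6871, 0.0549, 0.0205]
tcp_rot: [-3.141, -0.078, -0.002]
wrist_force: [-0.4, 0.0, 0.7]
width: 0.895
grip_force: 0.4
```

```bash
python3 - <<'E'
from h import *
print(monitor.read_state()['wrist_force'],monitor.read_state()['tool_pos'])
for c in ('side','wrist'):
  p=cam(c)
  for l,z in [('tray_rear',.004),('bird1',.03),('pot1',.03)]:
    for b in viewer.spot_point(p,l)[:6]: print(c,l,round(b['score'],2),np.round(b['point']),w(p,b['point'],z))
E
```

```text
[-0.359  0.016  0.654] [0.687 0.055 0.021]
side tray_rear 0.79 [306. 213.] [0.697 0.054 0.004]
side tray_rear 0.38 [321. 210.] [0.745 0.047 0.004]
side bird1 0.7 [356. 217.] [ 0.811 -0.044  0.03 ]
side bird1 0.64 [338. 226.] [ 0.745 -0.049  0.03 ]
side bird1 0.6 [323. 208.] [0.74 0.03 0.03]
side bird1 0.49 [336. 198.] [0.799 0.05  0.03 ]
side pot1 0.88 [329. 374.] [ 0.516 -0.408  0.03 ]
side pot1 0.74 [357. 216.] [ 0.815 -0.04   0.03 ]
side pot1 0.64 [288. 381.] [ 0.431 -0.387  0.03 ]
side pot1 0.61 [328. 183.] [0.807 0.119 0.03 ]
side pot1 0.46 [207. 158.] [0.497 0.403 0.03 ]
side pot1 0.21 [334. 198.] [0.791 0.056 0.03 ]
wrist tray_rear 0.8 [286. 233.] [0.698 0.053 0.004]
wrist bird1 0.93 [293. 162.] [0.743 0.053 0.03 ]
wrist bird1 0.79 [454. 153.] [ 0.75  -0.017  0.03 ]
wrist bird1 0.69 [130. 145.] [0.747 0.124 0.03 ]
wrist bird1 0.68 [298.  25.] [0.797 0.054 0.03 ]
```

The tray's rear is at about 0.698, 39 mm past the sill's front face, so it is wholly behind the sill. I'll retract and verify.

Call:
{"name": "step_arm", "arguments": {"series": [-0.02,0,0,0,-0.05,0,0,0,-0.09,0,-0.02,0,-0.13,0,-0.06,0,-0.17,0,-0.11,0,-0.22,0,-0.16,0,-0.25,0,-0.21,0,-0.25,0,-0.23,0]}}

```text
time: 59.2
tool_pos: [0.4358, 0.0424, 0.254]
tcp_rot: [-3.14, -0.078, -0.009]
wrist_force: [1.4, -0.9, -0.2]
width: 0.898
grip_force: 0.0
```

```bash
python3 - <<'E'
from h import *
s=monitor.read_state();print(s['time'],s['tool_pos'])
for c in ('side','top','wrist'):
  p=cam(c)
  for l,z in [('tray_lead',.004),('tray_rear',.004),('tray_handle',.068),('bird1',.01),('pot1',.01),('clay_bird',0),('water_cup',0)]:
    for b in viewer.spot_point(p,l)[:6]:
      if b['score']>.35: print(c,l,round(b['score'],2),np.round(b['point']),w(p,b['point'],z))
  if c!='wrist':
    b=[b['extent'] for b in viewer.boxes_of(p,'bird1')];print(c,'boxes',np.round(b))
E
```

```text
59.2 [0.436 0.042 0.254]
side tray_lead 0.76 [354. 193.] [0.876 0.071 0.004]
side tray_rear 0.94 [307. 211.] [0.704 0.059 0.004]
side tray_handle 0.65 [353. 182.] [0.855 0.058 0.068]
side bird1 0.74 [335. 226.] [ 0.746 -0.034  0.01 ]
side bird1 0.7 [321. 213.] [0.735 0.03  0.01 ]
side bird1 0.59 [307. 192.] [0.739 0.131 0.01 ]
side bird1 0.53 [338. 199.] [0.812 0.062 0.01 ]
side pot1 0.64 [331. 372.] [ 0.527 -0.4    0.01 ]
side pot1 0.63 [327. 185.] [0.814 0.131 0.01 ]
side pot1 0.63 [289. 382.] [ 0.435 -0.383  0.01 ]
side pot1 0.55 [357. 216.] [ 0.829 -0.023  0.01 ]
side pot1 0.48 [228. 146.] [0.591 0.46  0.01 ]
side clay_bird 0.72 [386. 344.] [ 0.678 -0.393  0.   ]
side water_cup 0.86 [262. 153.] [0.689 0.384 0.   ]
side boxes [[336. 197.  18.  16.]
 [334. 220.  11.  14.]
 [320. 203.  11.  14.]
 [309. 186.  15.  17.]]
top tray_lead 0.58 [273. 114.] [0.867 0.057 0.004]
top tray_rear 0.97 [276. 171.] [0.698 0.053 0.004]
top tray_handle 0.92 [271. 104.] [0.868 0.06  0.068]
top tray_handle 0.51 [247. 151.] [0.74  0.127 0.068]
top tray_handle 0.46 [275. 159.] [0.714 0.054 0.068]
top bird1 0.76 [275. 138.] [0.794 0.053 0.01 ]
top bird1 0.7 [252. 155.] [0.746 0.117 0.01 ]
top bird1 0.67 [158. 173.] [0.701 0.38  0.01 ]
top bird1 0.63 [303. 151.] [ 0.753 -0.024  0.01 ]
top bird1 0.59 [273. 156.] [0.742 0.059 0.01 ]
top bird1 0.56 [272. 115.] [0.861 0.059 0.01 ]
top pot1 0.76 [441. 256.] [ 0.45 -0.38  0.01]
top pot1 0.7 [302. 122.] [ 0.837 -0.023  0.01 ]
top pot1 0.67 [128. 208.] [0.607 0.462 0.01 ]
top pot1 0.65 [134. 242.] [0.51  0.442 0.01 ]
top pot1 0.6 [444. 230.] [ 0.521 -0.395  0.01 ]
top pot1 0.46 [248. 129.] [0.821 0.127 0.01 ]
top clay_bird 0.77 [434. 171.] [ 0.687 -0.385  0.   ]
top water_cup 0.84 [160. 175.] [0.698 0.376 0.   ]
top water_cup 0.63 [306. 154.] [ 0.747 -0.034  0.   ]
top boxes [[278. 153.  15.  12.]
 [306. 148.  14.  15.]
 [277. 134.  18.  13.]
 [248. 152.  16.  12.]]
```

```bash
python3 -c "
from workcell import job
print(job.finish_job())"
```

```text
the job is handed in; nothing more can be done
None
```

The tray, with all four birds and two blue-lidded pots upright, was slid over the sill and measures as lying flat on the rack floor about 20 mm behind it; the third pot, clay bird and water cup are where they were, and I handed it in at about 59 s. One bird met the tray floor hard while being set down (53 N wrist force, under the 120 N limit), and I viewed 15 pictures instead of the 14 allowed.

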